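# Change over the blast hood: sash up, load the rusty pipe, index the turntable, sash down

### The job

Change the work over in the small blast hood on the bench. Raise its clear sash by the handle right up to its stop, stand the rusty pipe upright in the empty cup at the front of the turntable, then pull up the black index knob on the turntable's lug and swing the turntable round by it, clockwise seen from above, until the knob drops home in the next index hole, so that the pipe stands inside the hood and the drill chuck has come out; last, pull the sash all the way down again. Keep pipe and chuck standing in their cups and leave the other things on the bench where they are.

Things in the scene. Friction and masses are not known exactly. Their poses are not given: they have to be found in the camera images.
- blast_hood: grey sheet-steel hood, 310 mm wide, 72 mm deep and 425 mm high, with guide channels at its front, on the back of a round dark base plate 294 mm across and 30 mm high; fixed to the bench. Origin: on the turntable's axis at bench height. Its x axis points from the front to the back of the hood, y to the left, z up; the plane of the sash lies at x = 73 mm, the front halves of base and turntable are free from above
- sash (a joint): height of the sash in m: 0 = fully down, 0.170 = up against its stop. The sash is a clear panel in an aluminium frame, 282 mm wide and 208 mm high, 0.5 kg; friction in the guides (about 8 N) holds it at any height: about 13 N raises it, about 3 N lowers it. Fully down, its lower edge is 47 mm above the bench
- sash_handle (a point): middle of the upright bar of the sash's black bow handle: a round bar 15 mm thick, 80 mm tall, that stands 64 mm in front of the sash (to the hood's -x) and is free on both sides and above; 132 mm above the bench with the sash down. It rises with the sash; axes as the hood's
- turntable (a joint): angle of the turntable in rad, growing clockwise seen from above: 0 = locked at the start, 2.094 (120 degrees) = locked in the next hole; end stops 0.1 rad beyond each. Friction about 0.1 Nm. It can turn only while the plunger is pulled up at least 11 mm; top of the disc 44 mm above the bench
- turntable_axis (a point): point on the turntable's axis at the height of its top face, 44 mm above the bench. Its axes turn with the turntable and agree with the hood's at angle 0
- plunger (a joint): lift of the spring index plunger in m: 0 = pin home in a hole, 0.020 = upper stop; the pin clears the index plate from 0.011 on. The spring pushes it down with 5 N when home, 9 N fully up; between the holes a released pin rests on the plate at 0.010. A 10 mm round-nosed pin, 12 mm holes: it finds the hole from about 3 mm off
- plunger_knob (a point): middle of the round black plunger knob, 27 mm in diameter, 62 to 94 mm above the bench when home (this point at 80 mm). It spins freely on its stem: the hand need not turn. It stands on the turntable's lug 130 mm from the axis; at the start front right, 120 degrees clockwise (from above) from the hood's x axis; in the next hole front left, 120 degrees further clockwise, past the front
- nest_a (a point): centre of the floor of the empty cup, 44 mm above the bench and 112 mm from the turntable's axis, at the front left at the start: a ring of 62 mm inner and 69 mm outer diameter, rim 10 mm high. It turns with the turntable
- nest_b (a point): centre of the floor of the other, equal cup, inside the hood at the start, holding the drill chuck; at the front right after the turn
- pipe_mid (a point): middle of the rusty pipe nipple, on its axis: 145 mm long, 49 mm in outer diameter, 0.62 kg, standing upright on the bench (this point is 72.5 mm above its foot). The point's x axis runs along the pipe and points up
- pipe_nipple: the same rusty pipe; this origin lies on its outer wall at half height (pipe_mid is the point on its axis)
- drill_chuck: grey drill chuck, 38 mm in diameter and 44 mm high, standing in the cup inside the hood; origin: centre of its underside, z up
- spice_jar: small round jar with a red lid, 45 mm in diameter, 109 mm high, standing on the bench; origin: centre of its underside. Not part of the job
- pliers: pliers, 167 x 50 x 12 mm, lying on the bench; origin: centre of the underside. Not part of the job
- castor_wheel: loose black rubber castor wheel, 75 mm in diameter and 22 mm thick, lying on the bench; origin: centre of the underside. Not part of the job
- rusty_bolt: rusty hexagon bolt, 58 mm high, standing on its head, 19 mm wide; origin: centre of the underside. Not part of the job

How it is judged:
By the outcome, as a careful person would: the job done as asked, in the order asked, and still so for the second after the job is handed in, with the robot touching nothing.
It also fails if it takes over 72 s, if anything falls off the work surface, if the arm or the gripper's body presses on something with over 40 N, if the wrist force passes 120 N, or if a joint passes its speed limit or range.

### The arm

A 7-joint arm with a two-finger parallel gripper is mounted at the origin on a cart in front of the work surface, level with it; the furniture and walls round the work are solid. World frame = base frame: x ahead of the robot, y to its left, z up, the work surface at z = 0. Lengths are in mm, angles in rad, forces in N, time in s.
With the tool pointing down it reaches from about 400 to 875 mm from the base axis. Payload 4.4 kg.
Tool frame: the origin (TCP) lies at the very end of the fingers, on their centre line; the grasp point (between the pads) lies 19 mm behind it; z points along the fingers, y is the line along which they close (so a half turn about z gives the same grasp; the last joint's range is limited). The gripper opens to 85 mm and grips with 20 to 120 N. Pads are 22 mm wide; open, the fingers measure 114 mm over their backs; the gripper's body (76 mm by 85 mm) begins 54 mm behind the grasp point. The pads swing forward as they close: fully open they stand 13 mm farther back than shut.
Start: joints at [1.239, 0.628, 0.038, 1.517, -0.027, 0.996, -0.02], TCP at [170.77, -627.18, 231.313] pointing down, gripper open.
Joint ranges: [-3.06, 3.06], [-0.37, 2.12], [-1.25, 1.32], [0.18, 2.47], [-1.1, 4.24], [0.23, 1.98], [-2.94, 2.94]. Speed limits (rad/s): [2.57, 2.57, 3.14, 3.14, 3.14, 3.14, 3.14].

### API

Orientations are given as [roll, pitch, yaw] about the fixed x, y, z axes, in that order (R = Rz(yaw) Ry(pitch) Rx(roll)).
In Python, from cell import sensors, get_image, camera_params, order gives the robot as it stands.
- The arm moves only by the shell command python3 -m inch 'ROWS' [OPENING]. ROWS is JSON, a list that holds one entry, the list of rows, each a list of 4 numbers: the shift along the tool's x, y, z in cm, then the turn about the tool's z in degrees. A call has 1 to 8 rows; each row is the pose to reach, as a shift and turn from the pose commanded when the call began, along the tool's axes at that moment; what a row does not reach only later rows make up. A row lasts 1/12 s, in which the tool goes at most 41.7 mm and 7.16 degrees, less where a joint would pass 70% of its speed; a pose out of reach is approached as far as the arm can. A call with a gripper value outside its range is refused whole. OPENING is the finger opening in cm, from 0 to 8.54, set as the call begins (- or left out, the last holds). The fingers move at their own pace and stop on an object; the grip force is fixed at half the most. Time passes only in rows, so rows that repeat a pose let the fingers close. It gives the time, the measured TCP pose, the force, the opening and the grip force at its end, in the units of the state.
- sensors.read_state(): the state, without advancing time (a new reading comes with each control period).
- get_image(name): name is "scene" or "side" or "wrist"; returns the picture (384x512x3 uint8, blue, green, red); there is no depth.
- camera_params(name): a dict with "mtx" (3x3 intrinsics, pixels), "rvec" (rotation vector, rad) and "tvec" (3), from world to camera coordinates, as OpenCV has them. Camera axes: x right, y down, z forward; pixel columns grow to the right and rows downward; lengths in mm; the calibration is good to about 2 mm. The wrist camera is an equidistant fisheye: a pixel r from the principal point sees the ray r / f radians off the axis. A picture is of the moment at which its call begins: read the wrist's pose just before it. camera_params takes no time and is no camera call; for the wrist camera it gives the pose at the moment of the call.
- order.finish_job(): hands the job in; it is judged then, once.
The state is a dict: "clock": time; "qpos": joint angles; "qd": joint speeds; "tau": joint torques, N m; "eef_pos": TCP position; "tool_rot": TCP orientation; "force": force on the tool from outside, world axes, zero at the start; "torque": the same for the moment, N m; "width": finger opening in mm; "gripper_force": force on a finger pad.
Only numpy, scipy, OpenCV 4.12 (cv2) and the standard library are available. Lean on these libraries where they do the work, as an engineer would, in place of code of your own. Each camera call takes 0.05 s, during which the arm holds its last target. There are 200 camera calls.

## Working session

There is one attempt and no reset: what is moved stays moved. The work goes in short steps, Python scripts to look and compute and a shell command to move; the robot and the scene stay as the last step left them, time stands still between calls to the robot, and variables do not carry over. Pictures are saved under pics/ and viewed, at most 10 in all, crops included, and the job is handed in when it is done.

```bash
ls; mkdir -p pics; python3 - <<'E'
from cell import sensors,get_image,camera_params
import cv2,numpy as np
for n in("scene","side"):
    im=get_image(n); cv2.imwrite(f"pics/{n}0.png",im)
    p=camera_params(n); R=cv2.Rodrigues(np.array(p["rvec"],float))[0]; print(n,np.round(p["mtx"],1).tolist(),(-R.T@np.array(p["tvec"]).ravel()).round(),R[2].round(2))
s=sensors.read_state();print(s)
E
```

```text
pics
scene [[346.9, 0.0, 254.7], [0.0, 346.9, 190.3], [0.0, 0.0, 1.0]] [121. 577. 877.] [ 0.41 -0.52 -0.75]
side [[382.0, 0.0, 260.7], [0.0, 382.0, 194.9], [0.0, 0.0, 1.0]] [513. 958. 836.] [ 0.02 -0.78 -0.63]
{'clock': 0.1, 'qpos': array([ 1.23918837,  0.62927263,  0.03845981,  1.51825688, -0.02701932,
        0.99628323, -0.01999181]), 'qd': array([-0.00183033, -0.00125215,  0.00024135, -0.00185677,  0.00045682,
        0.00013786,  0.0005989 ]), 'tau': array([ 2.80964952e-03, -5.64526570e+01,  1.22988459e+00, -1.93973082e+01,
        1.10749502e-02,  5.44115741e-03, -2.48137707e-05]), 'eef_pos': array([ 170.62997552, -626.63416127,  230.47255152]), 'tool_rot': array([-3.13989085e+00,  1.04375251e-05,  2.65793718e-01]), 'force': array([ 0.03502998, -0.20096356,  0.65751331]), 'torque': array([ 0.01694697,  0.03345793, -0.00650353]), 'gripper_force': 0.0, 'width': 85.39651529901646}
```

View pics/scene0.png

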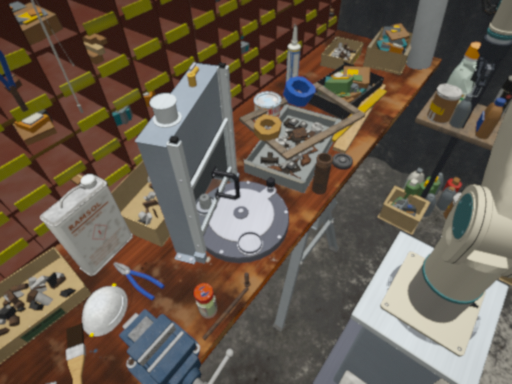

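View pics/side0.png

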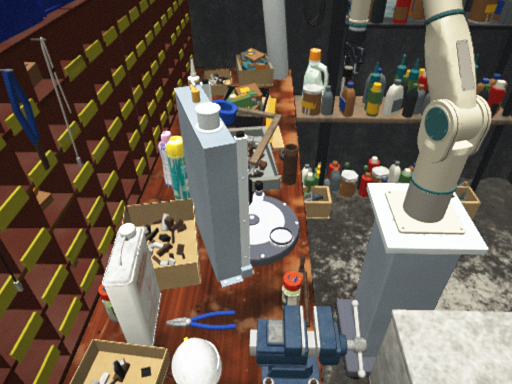

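```bash
cat > h.py <<'E'
import cv2,numpy as np
from cell import sensors,get_image,camera_params
def ray(p,uv,fish=False):
    K=np.array(p["mtx"],float);R=cv2.Rodrigues(np.array(p["rvec"],float))[0];t=np.array(p["tvec"],float).ravel()
    d=np.linalg.inv(K)@[uv[0],uv[1],1.]
    if fish:
        r=np.hypot(d[0],d[1]);d=np.array([d[0]/r*np.sin(r),d[1]/r*np.sin(r),np.cos(r)]) if r>1e-9 else d
    return -R.T@t,R.T@d
def plane(p,uv,z,fish=False):
    c,d=ray(p,uv,fish);return c+d*(z-c[2])/d[2]
def two(r1,r2):
    (a,d),(b,e)=r1,r2;d=d/np.linalg.norm(d);e=e/np.linalg.norm(e)
    s=np.linalg.lstsq(np.c_[d,-e],b-a,rcond=None)[0];P,Q=a+s[0]*d,b+s[1]*e
    return (P+Q)/2,np.linalg.norm(P-Q)
def proj(p,X,fish=False):
    R=cv2.Rodrigues(np.array(p["rvec"],float))[0];c=R@np.array(X,float)+np.array(p["tvec"]).ravel()
    K=np.array(p["mtx"],float)
    if fish:
        r=np.hypot(c[0],c[1]);th=np.arctan2(r,c[2]);q=np.array([c[0]/r*th,c[1]/r*th,1])
    else:q=c/c[2]
    return (K@q)[:2]
E
python3 - <<'E'
import cv2
a=cv2.imread("pics/scene0.png")[130:270,180:360];b=cv2.imread("pics/side0.png")[130:270,190:330]
a=cv2.resize(a,None,fx=4,fy=4,interpolation=2);b=cv2.resize(b,None,fx=4,fy=4,interpolation=2)
cv2.imwrite("pics/c1.png",a);cv2.imwrite("pics/c2.png",b)
E
```

```text
(no output)
```

View pics/c1.png

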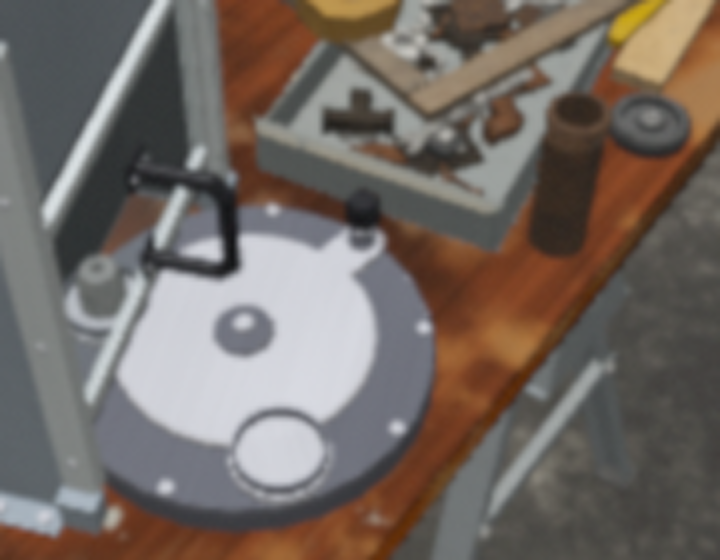

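View pics/c2.png

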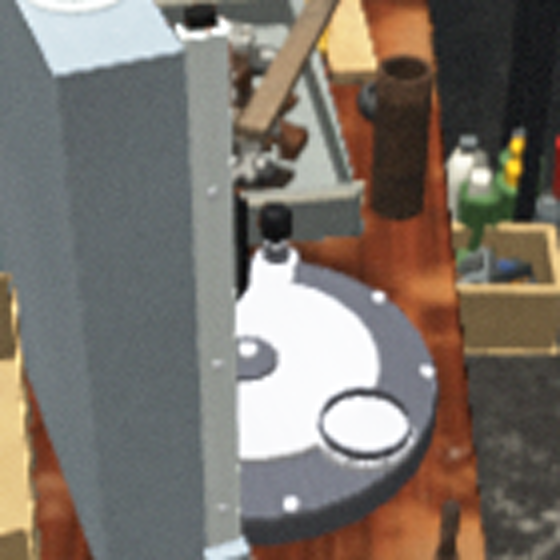

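```bash
python3 - <<'E'
from h import *
S,D=camera_params("scene"),camera_params("side")
A=lambda x,y:(x/4+180-.4,y/4+130-.4); B=lambda x,y:(x/4+190-.4,y/4+130-.4)
def rep(n,a,b,z):
    print(n,plane(S,A(*a),z).round(1),plane(D,B(*b),z).round(1),[np.round(v,1) for v in two(ray(S,A(*a)),ray(D,B(*b)))])
rep("knob",(364,210),(276,220),80)
rep("cup",(280,449),(366,424),52)
rep("pipetop",(578,112),(404,72),145)
rep("hub",(244,326),(252,355),52)
print("foot",plane(S,A(558,238),0),plane(D,B(398,208),0))
for p in((232,188),(234,226),(236,268)): print("bar",[plane(S,A(*p),z).round(0) for z in(92,132,172)])
K=plane(S,A(364,210),80)/2+plane(D,B(276,220),80)/2; C=plane(S,A(280,449),52)/2+plane(D,B(366,424),52)/2
# axis: knob at R130 angle (yaw+pi-60deg..)
v=(K-C)[:2]; print("dist",np.hypot(*v), "expect",np.hypot(130-112*np.cos(2*np.pi/3),112*np.sin(2*np.pi/3)))
# knob hood coords: clockwise 120 from x: angle -120; cup at +120
k=130*np.exp(-2j*np.pi/3); c=112*np.exp(2j*np.pi/3)
yaw=np.angle(complex(*v)/(k-c)); e=np.exp(1j*yaw)
o=(complex(*K[:2])-k*e+complex(*C[:2])-c*e)/2
print("yaw",np.degrees(yaw),"axis",o)
for n,q in(("handle",73-64),("sash",73),("nextknob",130*np.exp(2j*np.pi/3)),("knob",k),("cup",c)): print(n,np.round(o+q*e,1))
for n in(S,D):
    for h in (40,132,160): pass
h=o+9*e
print("handle proj",[((proj(S,(h.real,h.imag,z))-[179.6,129.6])*4).round() for z in(92,132,172)])
print("axis proj",(proj(S,(o.real,o.imag,52))-[179.6,129.6])*4)
E
```

```text
knob [539.4 -28.6  80. ] [541.1 -32.9  80. ] [array([540.2, -29.2,  81.2]), np.float64(3.1)]
cup [468.7 170.4  52. ] [470.5 171.4  52. ] [array([470.2, 168.7,  49. ]), np.float64(0.6)]
pipetop [ 433.2 -158.7  145. ] [ 435.4 -158.1  145. ] [array([ 434.9, -162.3,  141.9]), np.float64(0.9)]
hub [557.6 100.4  52. ] [555.7  99.8  52. ] [array([555.8, 102.3,  54.7]), np.float64(0.7)]
foot [ 431.38665686 -160.11084666    0.        ] [ 433.45216333 -158.60420465    0.        ]
bar [array([630.,  23.,  92.]), array([604.,  51., 132.]), array([578.,  79., 172.])]
bar [array([603.,  53.,  92.]), array([579.,  80., 132.]), array([554., 106., 172.])]
bar [array([575.,  85.,  92.]), array([552., 110., 132.]), array([529., 135., 172.])]
dist 213.6726374872267 expect 209.77130404323654
yaw 21.761495394291707 axis (558.2217863048432+99.72770004971945j)
handle (566.6+103.1j)
sash (626+126.8j)
nextknob (456.1+180.2j)
knob (539.6-28.9j)
cup (470.3+169j)
handle proj [array([229., 289.]), array([226., 253.]), array([223., 215.])]
axis proj [243.88148483 325.02770933]
```

```bash
cat >> h.py <<'E'
def go(x,y,z,yaw=None):
    """shift in tool cm and turn in deg from the present pose to world x,y,z, yaw in deg"""
    s=sensors.read_state();a=s["tool_rot"][2];d=np.array([x,y,z])-s["eef_pos"]
    c,n=np.cos(a),np.sin(a);t=0 if yaw is None else (np.degrees(a)-yaw+90)%180-90
    print("shift",np.round([(d[0]*c+d[1]*n)/10,(d[0]*n-d[1]*c)/10,-d[2]/10],2),"turn",round(t,1),"now",s["eef_pos"].round(1),"yaw",round(np.degrees(a),1),"t",round(s["clock"],2),"F",s["force"].round(1),"w",round(s["width"],1),"q7",s["qpos"].round(2))
O=np.array([558.2,99.7]);YAW=21.8
def hood(x,y):
    a=np.radians(YAW);return O+[x*np.cos(a)-y*np.sin(a),x*np.sin(a)+y*np.cos(a)]
E
python3 -m inch '[[[2.83,-2.83,-0.3,0],[5.66,-5.66,-0.6,0],[8.49,-8.49,-0.9,0],[11.32,-11.32,-1.2,0],[14.15,-14.15,-1.5,0],[16.98,-16.98,-1.8,0],[19.81,-19.81,-2.1,0],[22.64,-22.64,-2.4,0]]]'
python3 -m inch '[[[2.83,-2.83,0,0],[5.66,-5.66,0,0],[8.49,-8.49,0,0],[11.32,-11.32,0,0],[14.15,-14.15,0,0],[16.98,-16.98,0,0],[19.81,-19.81,0,0],[22.64,-22.64,0,0]]]'
python3 -c "
from h import *
go(*hood(9,-25),245,YAW)"
```

```text
clock: 0.77
eef_pos: [330.2, -347.3, 255.3]
tool_rot: [-3.141, 0.0, 0.266]
force: [1.7, -0.1, 0.7]
width: 85.3
gripper_force: 0.0
clock: 1.43
eef_pos: [489.1, -69.5, 255.2]
tool_rot: [-3.142, 0.0, 0.266]
force: [1.1, -0.8, 0.1]
width: 85.3
gripper_force: 0.0
shift [ 12.29 -12.13   1.02] turn -6.6 now [489.1 -69.5 255.2] yaw 15.2 t 1.43 F [ 1.1 -0.8  0.1] w 85.3 q7 [ 0.14  0.38 -0.07  1.91  0.03  0.86 -1.26]
```

```bash

python3 -m inch '[[[2.5,-2.5,0.2,-2],[5,-5,0.4,-4],[7.5,-7.5,0.6,-6],[10,-10,0.8,-6.6],[12.3,-12.1,1,-6.6],[12.3,-12.1,1,-6.6],[12.3,-12.1,1,-6.6]]]'
python3 - <<'E'
from h import *
go(*hood(9,-25),245,YAW)
p=camera_params("wrist");im=get_image("wrist");cv2.imwrite("pics/w1.png",im)
print(p["mtx"],ray(p,(256,192),True))
for n,X in(("handle top",(*hood(9,-25),175)),("hbot",(*hood(9,-25),92)),("knob",(539.6,-28.9,94)),("cup",(470.3,169,54)),("axis",(*O,52)),("pipe",(434,-159,145))): print(n,proj(p,X,True).round())
E
```

```text
clock: 2.02
eef_pos: [575.6, 79.9, 244.4]
tool_rot: [-3.141, 0.001, 0.385]
force: [-0.2, -1.4, 0.2]
width: 85.4
gripper_force: 0.0
shift [ 0.02  0.02 -0.06] turn 0.2 now [575.6  79.9 244.4] yaw 22.0 t 2.02 F [-0.2 -1.4  0.2] w 85.4 q7 [-0.11  0.52 -0.12  1.7   0.07  0.93 -1.44]
[[297.31863964   0.         252.81749647]
 [  0.         297.31863964 189.66742786]
 [  0.           0.           1.        ]] (array([637.31761553, 104.76223212, 387.48849588]), array([-0.25027778, -0.11208833, -0.96166379]))
handle top [253. 199.]
hbot [253. 175.]
knob [331. 241.]
cup [155. 219.]
axis [231. 175.]
pipe [385. 357.]
```

View pics/w1.png

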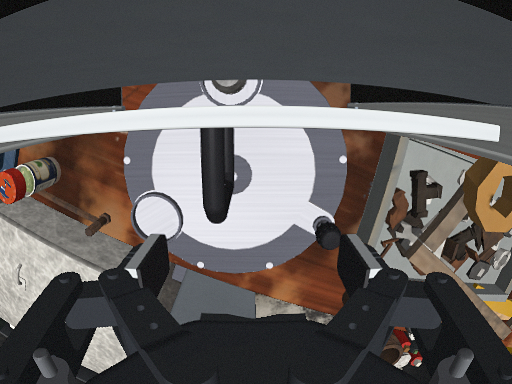

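```bash
python3 - <<'E'
from h import *
S=camera_params("scene");p=camera_params("wrist")
A=lambda x,y:(x/4+180-.4,y/4+130-.4)
H=lambda X:(np.array([[np.cos(np.radians(YAW)),np.sin(np.radians(YAW))],[-np.sin(np.radians(YAW)),np.cos(np.radians(YAW))]])@(X[:2]-O)).round(1)
for w in((217,208),(217,212)):
    X,e=two(ray(S,A(230,184)),ray(p,w,True));print(X.round(1),e.round(1),H(X))
for z in(172,180,190,200): print(z,H(plane(p,(217,210),z,True)),H(plane(S,A(230,184),z)))
for n,z,w in(("hub",52,(236,175)),("knob",94,(325,230)),("cup",54,(158,217))): q=plane(p,w,z,True);print(n,q.round(1),H(q))
E
```

```text
[565.5  98.4 198.4] 5.6 [ 6.3 -3.9]
[564.1  98.4 199.8] 3.3 [ 5.  -3.4]
172 [-1.9  0.9] [ 13.3 -29.8]
180 [ 0.9 -0.1] [ 10.5 -22.5]
190 [ 4.4 -1.4] [  7.1 -13.5]
200 [ 7.9 -2.6] [ 3.7 -4.5]
hub [559.7  92.5  52. ] [-1.3 -7.3]
knob [548.4 -18.2  94. ] [ -52.9 -105.8]
cup [474.5 164.1  54. ] [-53.8  90.9]
```

```bash
python3 -c "
from h import *
go(*hood(7,0),152,YAW)"
```

```text
shift [-0.05 -2.66  9.26] turn 0.1 now [575.1  77.8 244.6] yaw 21.9 t 2.07 F [-1.  -0.7 -0.1] w 85.4 q7 [-0.11  0.51 -0.11  1.7   0.07  0.93 -1.44]
```

```bash

python3 -m inch '[[[0,-2.6,0,0],[0,-2.6,2,0],[0,-2.6,4,0],[0,-2.6,6,0],[0,-2.6,8,0],[0,-2.6,9.2,0],[0,-2.6,9.2,0]]]' 4
python3 - <<'E'
from h import *
go(*hood(7,0),152,YAW)
im=get_image("wrist");cv2.imwrite("pics/w2.png",im)
E
```

```text
clock: 2.65
eef_pos: [563.5, 99.2, 150.9]
tool_rot: [3.142, 0.006, 0.378]
force: [-0.3, 0.1, -0.1]
width: 40.1
gripper_force: 0.0
shift [ 0.22 -0.24 -0.11] turn -0.1 now [563.5  99.2 150.9] yaw 21.7 t 2.65 F [-0.3  0.1 -0.1] w 40.1 q7 [-0.16  0.62 -0.1   1.81  0.09  0.72 -1.5 ]
```

View pics/w2.png

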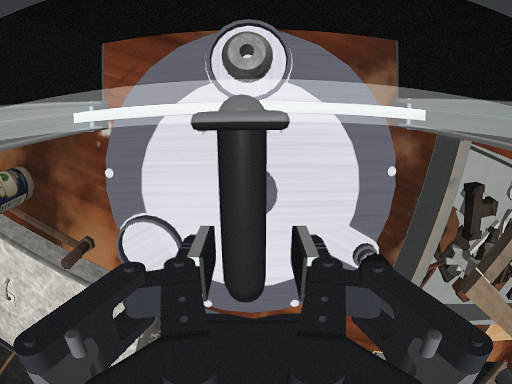

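```bash

python3 -m inch '[[[0,-0.3,0,0],[0,-0.3,0,0],[0,-0.3,0,0],[0,-0.3,0,0],[0,-0.3,0,0],[0,-0.3,0,0]]]' 0.5
python3 -c "
from h import *
go(*hood(7,0),152,YAW)"
```

```text
clock: 3.2
eef_pos: [565.8, 103.4, 154.2]
tool_rot: [3.14, -0.002, 0.38]
force: [1.8, -4.5, 2.3]
width: 13.7
gripper_force: 58.5
shift [-0.15  0.07  0.22] turn -0.0 now [565.8 103.4 154.2] yaw 21.8 t 3.2 F [ 1.8 -4.5  2.3] w 13.7 q7 [-0.16  0.62 -0.1   1.81  0.09  0.72 -1.51]
```

```bash

python3 -m inch '[[[0,0,-1,0],[0,0,-2.5,0],[0,0,-4,0],[0,0,-5.5,0],[0,0,-7,0],[0,0,-8.5,0],[0,0,-10,0],[0,0,-10,0]]]'
python3 -m inch '[[[0,0,-1,0],[0,0,-2,0],[0,0,-3,0],[0,0,-3.5,0],[0,0,-3.5,0],[0,0,-3.5,0]]]'
python3 -m inch '[[[0,0,-0.5,0],[0,0,-0.5,0],[0,0,-0.5,0]]]'
python3 -m inch '[[[0,0,-0.4,0],[0,0,-0.4,0],[0,0,-0.4,0]]]'
```

```text
clock: 3.87
eef_pos: [565.8, 103.4, 254.5]
tool_rot: [3.14, -0.001, 0.38]
force: [2.0, -4.7, 3.0]
width: 13.4
gripper_force: 60.0
clock: 4.37
eef_pos: [565.8, 103.5, 287.8]
tool_rot: [3.14, -0.001, 0.38]
force: [2.9, -4.6, -3.2]
width: 13.6
gripper_force: 59.5
clock: 4.62
eef_pos: [565.7, 103.4, 292.2]
tool_rot: [3.14, -0.0, 0.38]
force: [5.4, -4.4, -7.1]
width: 13.6
gripper_force: 59.1
clock: 4.87
eef_pos: [565.7, 103.4, 295.9]
tool_rot: [3.14, -0.0, 0.38]
force: [5.6, -4.7, -8.0]
width: 13.8
gripper_force: 59.0
```

```bash

python3 -m inch '[[[0,0,-0.4,0],[0,0,-0.4,0],[0,0,-0.4,0]]]' | grep -E "pos|force"
python3 -m inch '[[[0,0,-0.4,0],[0,0,-0.4,0],[0,0,-0.4,0]]]'| grep -E "pos|force"
python3 -m inch '[[[0,0,-0.4,0],[0,0,-0.4,0],[0,0,-0.4,0]]]'| grep -E "pos|force"
python3 -m inch '[[[0,0,-0.4,0],[0,0,-0.4,0],[0,0,-0.4,0]]]'| grep -E "pos|force"
```

```text
eef_pos: [565.7, 103.4, 299.8]
force: [5.9, -3.7, -8.8]
gripper_force: 58.9
eef_pos: [565.6, 103.4, 299.9]
force: [13.1, -2.4, -30.0]
gripper_force: 61.1
eef_pos: [565.5, 103.4, 300.0]
force: [18.6, -0.5, -50.4]
gripper_force: 61.3
eef_pos: [563.8, 102.7, 303.2]
force: [16.2, -1.8, -51.5]
gripper_force: 68.1
```

```bash

python3 -m inch '[[[0,0,0.8,0],[0,0,0.8,0],[0,0,0.8,0],[0,0,0.8,0]]]' 4.5| grep -E "pos|force|width"
python3 -m inch '[[[-2,0,0,0],[-4,0,0,0],[-6,0,0,0],[-8,0,0,0],[-9,0,0,0]]]' 7.5| grep -E "pos|force|width"
python3 - <<'E'
from h import *
go(434,-159,240,-20)
cv2.imwrite("pics/s1.png",get_image("scene"))
im=cv2.imread("pics/s1.png")[60:270,130:350];cv2.imwrite("pics/s1c.png",cv2.resize(im,None,fx=2.7,fy=2.7,interpolation=2))
E
```

```text
eef_pos: [565.1, 105.8, 306.7]
force: [-0.4, 0.4, -0.3]
width: 44.9
gripper_force: 0.0
eef_pos: [479.7, 70.8, 306.9]
force: [-0.0, -0.2, 0.5]
width: 74.8
gripper_force: 0.0
shift [-12.79  19.63   6.69] turn 41.8 now [479.7  70.8 306.9] yaw 21.8 t 6.62 F [-0.  -0.2  0.5] w 74.8 q7 [-0.11  0.3  -0.12  1.86  0.05  0.98 -1.44]
```

View pics/s1c.png

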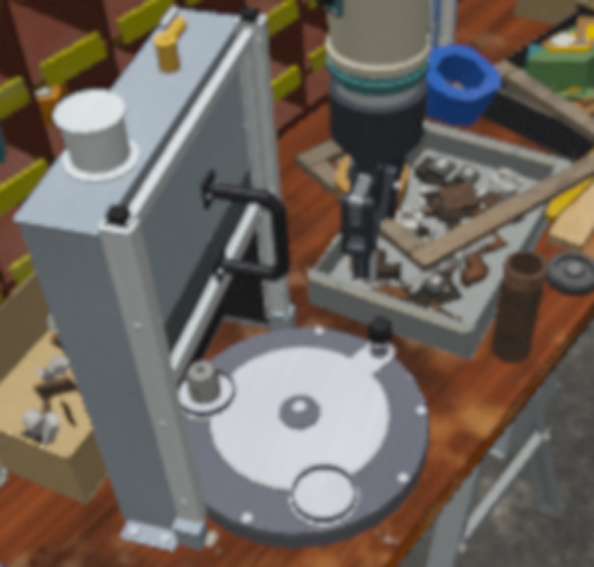

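```bash

python3 -m inch '[[[-2,3,0.6,0],[-4,6,1.2,0],[-6,9,1.8,0],[-8,12,2.4,0],[-10,15,3,0],[-12,18,4,0],[-12.8,19.6,5,0],[-12.8,19.6,5,0]]]' 8.5| grep -E "pos|force|width"
python3 - <<'E'
from h import *
go(433.5,-159,95,YAW)
p=camera_params("wrist");im=get_image("wrist");cv2.imwrite("pics/w3.png",im)
c=proj(p,(433.5,-159,145),True);print("pred top",c,"foot",proj(p,(433.5,-159,0),True))
c2=cv2.resize(im,None,fx=1.5,fy=1.5);cv2.imwrite("pics/w3v.png",c2)
E
```

```text
eef_pos: [434.9, -163.1, 254.7]
force: [0.6, -0.9, 0.2]
width: 84.7
gripper_force: 0.0
shift [ 0.02 -0.43 15.97] turn -0.4 now [ 434.9 -163.1  254.7] yaw 21.4 t 7.33 F [ 0.6 -0.9  0.2] w 84.7 q7 [ 0.32  0.33 -0.03  1.98  0.02  0.82 -0.92]
pred top [247.58954127 185.73875642] foot [249.2242697  158.56696816]
```

View pics/w3v.png

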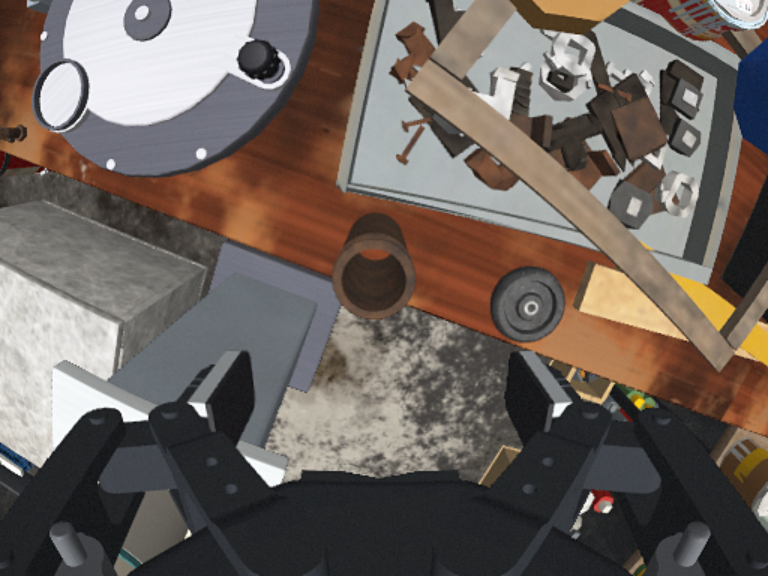

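```bash

python3 -m inch '[[[0,-0.4,3,0],[0,-0.4,6,0],[0,-0.4,9,0],[0,-0.4,12,0],[0,-0.4,15,0],[0,-0.4,16,0],[0,-0.4,16,0]]]' | grep -E "pos|force|width"
python3 -m inch '[[[0,0,0,0],[0,0,0,0],[0,0,0,0],[0,0,0,0],[0,0,0,0]]]' 4| grep -E "pos|force|width"
```

```text
eef_pos: [434.1, -152.6, 93.5]
force: [-0.1, -0.3, -0.1]
width: 85.3
gripper_force: 0.0
eef_pos: [435.9, -155.4, 97.0]
force: [0.8, -1.7, 5.8]
width: 47.8
gripper_force: 60.9
```

```bash

python3 -m inch '[[[0,0,-1.5,0],[0,0,-3.5,0],[0,0,-6,0],[0,0,-8.5,0],[0,0,-9.5,0],[0,0,-9.5,0]]]' | grep -E "pos|force|width"
python3 -c "
from h import *
go(470.3,169.5,190,YAW)"
```

```text
eef_pos: [435.1, -154.9, 192.8]
force: [-0.3, -0.2, -7.1]
width: 47.9
gripper_force: 64.0
shift [ 15.33 -28.81   0.28] turn 0.0 now [ 435.1 -154.9  192.8] yaw 21.8 t 8.88 F [-0.3 -0.2 -7.1] w 47.9 q7 [ 0.31  0.42 -0.04  2.07  0.02  0.65 -0.93]
```

```bash

python3 -m inch '[[[1,-1.9,0,0],[2.4,-4.5,0,0],[4,-7.5,0,0],[5.6,-10.5,0,0],[7.2,-13.5,0,0],[8.8,-16.5,0,0],[10.4,-19.5,0,0],[12,-22.5,0,0]]]' | grep -E "pos|force|width"
python3 -m inch '[[[1.4,-2.6,0,0],[2.4,-4.6,0,0],[3.1,-5.8,0,0],[3.3,-6.3,0,0],[3.3,-6.3,0,0],[3.3,-6.3,0,0]]]' | grep -E "pos|force|width"
python3 - <<'E'
from h import *
go(470.3,169.5,190,YAW)
out=[]
for n in("scene","side"):
    im=get_image(n);cv2.imwrite(f"pics/{n}2.png",im);p=camera_params(n)
    u,v=proj(p,(470,169,90)).astype(int);print(n,u,v,"foot pred",proj(p,(470,169,93)))
    out.append(cv2.resize(im[v-45:v+55,u-45:u+55],(400,400),interpolation=2));print("origin",u-45,v-45)
cv2.imwrite("pics/two2.png",np.hstack(out))
E
```

```text
eef_pos: [460.2, 100.2, 189.3]
force: [0.6, -0.4, -7.7]
width: 47.8
gripper_force: 64.1
eef_pos: [468.2, 167.6, 189.8]
force: [-0.8, 0.6, -6.7]
width: 47.8
gripper_force: 64.2
shift [ 0.26 -0.1  -0.02] turn -0.1 now [468.2 167.6 189.8] yaw 21.7 t 10.05 F [-0.8  0.6 -6.7] w 47.8 q7 [-0.38  0.47 -0.03  1.98  0.02  0.69 -1.62]
scene 249 233 foot pred [249.09099121 232.9734828 ]
origin 204 188
side 281 225 foot pred [281.78797535 224.6794993 ]
origin 236 180
```

View pics/two2.png

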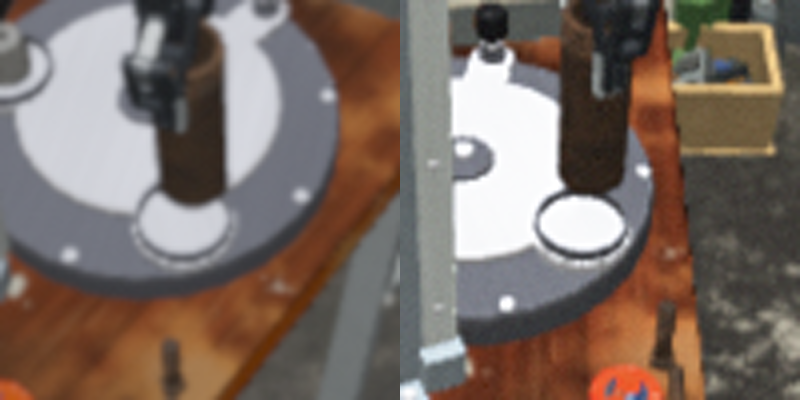

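```bash
python3 - <<'E'
from h import *
S,D=camera_params("scene"),camera_params("side")
A=lambda x,y:(x/4+204-.4,y/4+188-.4);B=lambda x,y:(x/4+236-.4,y/4+180-.4)
for n,a,b,z in(("foot",(193,183),(192,167),93),("cup",(183,222),(183,224),53)):
    print(n,plane(S,A(*a),z).round(1),plane(D,B(*b),z).round(1),[np.round(v,1) for v in two(ray(S,A(*a)),ray(D,B(*b)))])
E
```

```text
foot [463.2 165.5  93. ] [464.6 155.1  93. ] [array([463.1, 166.3,  99.8]), np.float64(6.6)]
cup [466.3 174.6  53. ] [469.9 172.4  53. ] [array([468.7, 172. ,  50.7]), np.float64(3.5)]
```

```bash

python3 -m inch '[[[0.6,-0.2,0,0],[0.6,-0.2,1,0],[0.6,-0.2,2,0],[0.6,-0.2,2.7,0],[0.6,-0.2,2.7,0],[0.6,-0.2,2.7,0]]]' | grep -E "pos|force|width"
python3 - <<'E'
from h import *
out=[]
for n in("scene","side"):
    im=get_image(n);cv2.imwrite(f"pics/{n}3.png",im)
    p=camera_params(n);u,v=proj(p,(470,169,60)).astype(int)
    b=im[v-40:v+30,u-35:u+35].astype(int); 
    # print col profile: brown pipe vs white cup on a few rows
    for r in range(v-14,v+16,2):
        row=im[r,u-24:u+25].astype(int); br=(row.max(1)<95); wh=row.min(1)>150
        print(n,r,u-24,''.join('#' if x else 'o' if y else '.' for x,y in zip(br,wh)))
E
```

```text
eef_pos: [473.1, 173.1, 162.7]
force: [0.1, 0.8, -6.5]
width: 47.7
gripper_force: 64.2
scene 225 225 ooooooooooooooo.#####..#########.ooooooooooooo...
scene 227 225 ooooooooooooooo.################.oooooooooooo....
scene 229 225 ooooooooooooooo.################.oooooooooo......
scene 231 225 oooooooooooooooo################.oooooooo........
scene 233 225 oooooooooooooooo.################oooooo..........
scene 235 225 oooooooooooooooo#################..o.............
scene 237 225 ooooooooooooooo.##################...............
scene 239 225 ..oooooooooooo...################.o..............
scene 241 225 ...........oo.ooo.##############.ooo.............
scene 243 225 .............ooooo.###########.ooooo.............
scene 245 225 ............ooooooooo.......ooooooo..............
scene 247 225 ...............ooooooooooooooooooo.............##
scene 249 225 ..................oooooooooooooo............#####
scene 251 225 ........................................#########
scene 253 225 ...................oo........oo.....##########...
side 219 257 ..ooooooooooooooo#################......
[... 191 characters left out ...]
.......
side 227 257 oooooooooooooooo.################.........#......
side 229 257 oooooooooooooooo#################.........#......
side 231 257 oooooooooooooo.###################.......##......
side 233 257 ooooooooooooo.ooo###############oo.......#.......
side 235 257 ooooooooooooooooooo.##########.oooo.....##.......
side 237 257 ooooooooooooo.ooooooooooooooooooooo.o..###.......
side 239 257 oooooooooooooo.ooooooooooooooooooo.oo.###........
side 241 257 ooooooooooooooo.#.oooooooooooooo.#oo.####........
side 243 257 ooooooo.......oooo.####...#####.oo..####.........
side 245 257 .................oooooooooooo.oo..####...........
side 247 257 ...............................######............
```

```bash

python3 -m inch '[[[0,0,0.6,0],[0,0,1.2,0],[0,0,1.6,0],[0,0,1.6,0],[0,0,1.6,0]]]' | grep -E "pos|force|width"
python3 -m inch '[[[0,0,0.3,0],[0,0,0.3,0],[0,0,0.3,0]]]' | grep -E "pos|force|width"
python3 -m inch '[[[0,0,0.3,0],[0,0,0.3,0],[0,0,0.3,0]]]' | grep -E "pos|force|width"
```

```text
eef_pos: [473.3, 173.6, 146.9]
force: [0.4, -0.3, -6.0]
width: 48.0
gripper_force: 64.2
eef_pos: [473.6, 173.7, 144.3]
force: [0.9, 0.2, -6.3]
width: 47.8
gripper_force: 64.2
eef_pos: [473.7, 173.7, 141.3]
force: [-0.2, 1.0, -6.9]
width: 47.8
gripper_force: 64.2
```

```bash

python3 -m inch '[[[0,0,0.2,0],[0,0,0.2,0],[0,0,0.2,0]]]' | grep -E "pos|force"
python3 -m inch '[[[0,0,0.2,0],[0,0,0.2,0],[0,0,0.2,0]]]' | grep -E "pos|force"
```

```text
eef_pos: [474.6, 174.3, 140.9]
force: [-1.4, -0.6, 7.9]
gripper_force: 64.7
eef_pos: [475.4, 174.0, 140.6]
force: [-3.0, -3.3, 22.2]
gripper_force: 64.3
```

```bash

python3 -m inch '[[[0,0,-0.2,0],[0,0,-0.2,0]]]' | grep -E "pos|force"
python3 -m inch '[[[0,0,-0.2,0],[0,0,-0.2,0],[0,0,-0.2,0],[0,0,-0.2,0]]]' 8| grep -E "pos|force|width"
python3 -m inch '[[[0,0,-2,0],[0,0,-4,0],[0,0,-7,0],[0,0,-10,0],[0,0,-11,0],[0,0,-11,0]]]' | grep -E "pos|force|width"
python3 - <<'E'
from h import *
go(*hood(130*np.cos(-2*np.pi/3),130*np.sin(-2*np.pi/3)),180,YAW)
for n in("scene","side"):
    im=get_image(n);cv2.imwrite(f"pics/{n}4.png",im)
    p=camera_params(n);u,v=proj(p,(470,169,60)).astype(int)
    for r in range(v-50,v+18,3):
        row=im[r,u-24:u+25].astype(int); br=(row.max(1)<95); wh=row.min(1)>150
        print(n,r,u-24,''.join('#' if x else 'o' if y else '.' for x,y in zip(br,wh)))
E
```

```text
eef_pos: [474.6, 173.9, 140.7]
force: [-0.6, -1.8, 9.8]
gripper_force: 63.4
eef_pos: [473.7, 173.8, 141.2]
force: [-0.0, -0.5, -0.4]
width: 80.1
gripper_force: 0.0
eef_pos: [475.4, 174.4, 253.9]
force: [-0.1, 0.1, 0.3]
width: 80.2
gripper_force: 0.0
shift [-1.6  21.27  7.39] turn 0.0 now [475.4 174.4 253.9] yaw 21.8 t 13.17 F [-0.1  0.1  0.3] w 80.2 q7 [-0.38  0.39 -0.04  1.89  0.02  0.86 -1.62]
scene 189 225 ..################.oooooooo............ooo.......
scene 192 225 oo..#############.oooooooooooooooooooooooooo...oo
scene 195 225 ooo.#############.oooooooooooooooooooooooooooooo.
scene 198 225 ooo.#############.oooooooooooooooooooooooooo.....
scene 201 225 oooooooo.#######..oooooooooooooooooooooooooooo...
scene 204 225 ooooooooo.######...oooooooooooooooooooooooooooo..
scene 207 225 oooooooooooo..##############..oooooooooooooooooo.
scene 210 225 ooooooooo......################.ooooooooooooooooo
scene 213 225 ooooooooo......###############...oooooooooooooooo
scene 216 225 oooooooooo....##################.oooooooooooooooo
scene 219 225 oooooooooooooo.#################ooooooooooooooo
[... 1519 characters left out ...]
.......
side 219 257 ..oooooooooooooo.#################...............
side 222 257 .ooooooooooooooo.################.....oooo......#
side 225 257 oooooooooooooooo.################................
side 228 257 oooooooooooooooo.################.........##.....
side 231 257 oooooooooooooo.##################........##......
side 234 257 oooooooooooooooo.###############oo.......#.......
side 237 257 ooooooooooooo.oo################ooo.o..###.......
side 240 257 oooooooooooooo.#.#############.oo..oo####........
side 243 257 ooooooo.......ooo..############.ooo.####.........
side 246 257 ....................ooooooooo....#####...........
side 249 257 .............................#######.............
```

```bash

python3 -m inch '[[[-0.2,3,0,0],[-0.5,6.5,0,0],[-0.8,10,0,0],[-1.1,13.5,0,0],[-1.4,17,0,0],[-1.6,20,1,0],[-1.6,21.3,3,0],[-1.6,21.3,4,0]]]' 6| grep -E "pos|force|width"
python3 -m inch '[[[0,0,1.5,0],[0,0,4,0],[0,0,6.5,0],[0,0,8.5,0],[0,0,8.5,0],[0,0,8.5,0]]]'| grep -E "pos|force|width"
python3 - <<'E'
from h import *
go(540,-29,68,YAW)
p=camera_params("wrist");im=get_image("wrist");cv2.imwrite("pics/w5.png",im)
print(proj(p,(540,-29,94),True))
cv2.imwrite("pics/w5v.png",cv2.resize(im,None,fx=1.5,fy=1.5))
E
```

```text
eef_pos: [536.9, -34.7, 208.0]
force: [-0.2, -0.9, -0.2]
width: 59.9
gripper_force: 0.0
eef_pos: [536.2, -28.8, 124.7]
force: [-0.4, 0.3, 0.0]
width: 60.2
gripper_force: 0.0
shift [0.35 0.16 5.67] turn 0.1 now [536.2 -28.8 124.7] yaw 21.9 t 14.43 F [-0.4  0.3  0. ] w 60.2 q7 [ 0.    0.62 -0.    1.93  0.    0.6  -1.19]
[255.47862004 212.92220332]
```

View pics/w5v.png

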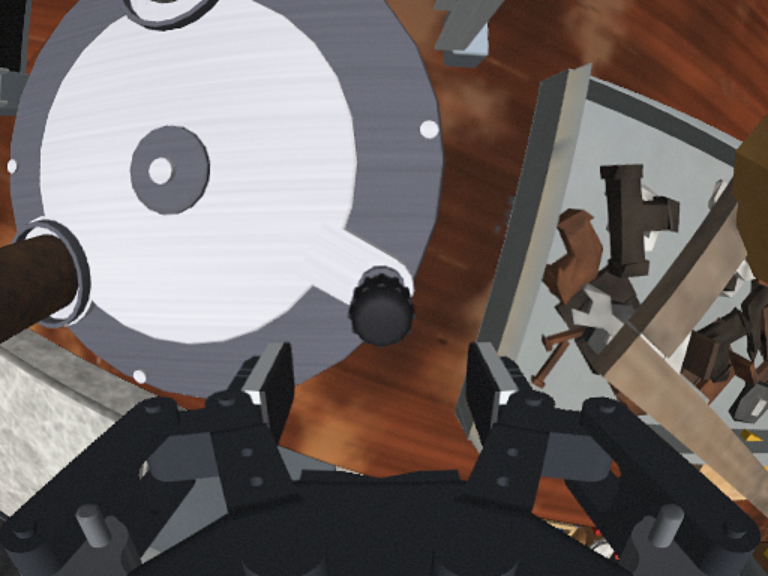

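```bash

python3 -m inch '[[[0.5,0.1,1.5,0],[0.5,0.1,3,0],[0.5,0.1,4.5,0],[0.5,0.1,5.6,0],[0.5,0.1,5.6,0],[0.5,0.1,5.6,0]]]'| grep -E "pos|force|width"
python3 -m inch '[[[0,0,0,0],[0,0,0,0],[0,0,0,0],[0,0,0,0],[0,0,0,0]]]' 1.5| grep -E "pos|force|width"
```

```text
eef_pos: [543.2, -28.9, 70.8]
force: [0.7, -0.1, 0.0]
width: 60.0
gripper_force: 0.0
eef_pos: [543.7, -27.9, 71.6]
force: [-1.9, 3.1, 6.2]
width: 24.8
gripper_force: 58.7
```

```bash

python3 -m inch '[[[0,0,-0.5,0],[0,0,-1,0],[0,0,-1.6,0],[0,0,-1.6,0],[0,0,-1.6,0]]]'| grep -E "pos|force|width"
python3 - <<'E'
from h import *
s=sensors.read_state();P=s["eef_pos"][:2];a=s["tool_rot"][2]
r=P-O;print(np.hypot(*r),s["eef_pos"],s["force"])
w=[]
for i in range(1,21):
    t=-np.radians(6*i);d=np.array([[np.cos(t),-np.sin(t)],[np.sin(t),np.cos(t)]])@r-r
    print(6*i,np.round([(d[0]*np.cos(a)+d[1]*np.sin(a))/10,(d[0]*np.sin(a)-d[1]*np.cos(a))/10],2))
E
```

```text
eef_pos: [543.0, -28.0, 86.4]
force: [1.9, 5.2, -9.3]
width: 25.1
gripper_force: 59.4
128.60993122061728 [543.04383328 -28.01376206  86.39898127] [ 1.91509221  5.16691667 -9.26128647]
6 [-1.15 -0.71]
12 [-2.21 -1.53]
18 [-3.19 -2.46]
24 [-4.06 -3.48]
30 [-4.82 -4.59]
36 [-5.46 -5.78]
42 [-5.97 -7.02]
48 [-6.35 -8.32]
54 [-6.59 -9.64]
60 [ -6.69 -10.98]
66 [ -6.65 -12.33]
72 [ -6.48 -13.66]
78 [ -6.16 -14.97]
84 [ -5.71 -16.24]
90 [ -5.12 -17.45]
96 [ -4.42 -18.6 ]
102 [ -3.6  -19.66]
108 [ -2.67 -20.64]
114 [ -1.64 -21.51]
120 [ -0.53 -22.27]
```

```bash

python3 -m inch '[[[-0.58,-0.34,0,0],[-1.15,-0.71,0,0],[-1.7,-1.11,0,0],[-2.21,-1.53,0,0],[-2.71,-1.99,0,0],[-3.19,-2.46,0,0],[-3.63,-2.96,0,0],[-4.06,-3.48,0,0]]]'
python3 - <<'E'
from h import *
s=sensors.read_state();P=s["eef_pos"][:2];r=P-O;print(np.hypot(*r),(np.degrees(np.arctan2(r[1],r[0]))-YAW)%360,s["force"])
E
```

```text
clock: 16.48
eef_pos: [494.1, -11.0, 86.5]
tool_rot: [3.141, -0.004, 0.382]
force: [4.8, 4.1, -8.6]
width: 24.8
gripper_force: 59.5
127.97557587958063 218.12614886326008 [ 4.80688226  4.07632427 -8.60672472]
```

```bash

python3 -m inch '[[[-0.76,-1.11,0,0],[-1.4,-2.3,0,0],[-1.91,-3.54,0,0],[-2.29,-4.84,0,0],[-2.53,-6.16,0,0],[-2.63,-7.5,0,0],[-2.59,-8.85,0,0],[-2.42,-10.18,0,0]]]'| grep -E "pos|force|width"
python3 -m inch '[[[0.32,-1.31,0,0],[0.77,-2.58,0,0],[1.36,-3.79,0,0],[2.06,-4.94,0,0],[2.88,-6,0,0],[3.81,-6.98,0,0],[4.32,-7.43,0,0],[4.32,-7.43,0,0]]]'| grep -E "pos|force|width"
python3 - <<'E'
from h import *
s=sensors.read_state();P=s["eef_pos"][:2];r=P-O;print(np.hypot(*r),(np.degrees(np.arctan2(r[1],r[0]))-YAW)%360,s["force"])
E=hood(128.3*np.cos(np.radians(121.4)),128.3*np.sin(np.radians(121.4)));print(E)
go(*E,86,YAW)
E
```

```text
eef_pos: [433.4, 72.9, 86.6]
force: [3.5, -0.5, -8.6]
width: 24.6
gripper_force: 59.6
eef_pos: [445.1, 160.6, 86.2]
force: [-1.8, 2.4, -9.2]
width: 24.8
gripper_force: 59.7
128.47850574527027 129.88740173605777 [-1.83046119  2.4171539  -9.21975586]
[455.46616511 176.55472769]
shift [ 1.56 -1.09  0.02] turn 0.2 now [445.1 160.6  86.2] yaw 22.0 t 17.82 F [-1.8  2.4 -9.2] w 24.8 q7 [-0.44  0.63  0.05  2.13 -0.08  0.39 -1.51]
```

```bash

python3 -m inch '[[[0.4,-0.3,0,0],[0.8,-0.55,0,0],[1.15,-0.8,0,0],[1.15,-0.8,0.3,0],[1.15,-0.8,0.6,0],[1.15,-0.8,0.6,0]]]'| grep -E "pos|force|width"
python3 -m inch '[[[0.08,-0.06,0.1,0],[0.16,-0.11,0.1,0],[0.16,-0.11,0.1,0]]]'| grep -E "pos|force|width"
python3 -m inch '[[[0.08,-0.06,0,0],[0.16,-0.11,0,0],[0.16,-0.11,0,0]]]'| grep -E "pos|force|width"
```

```text
eef_pos: [451.7, 171.5, 81.0]
force: [-5.8, 4.3, 2.6]
width: 24.2
gripper_force: 61.1
eef_pos: [451.9, 171.8, 80.7]
force: [-7.7, -0.2, 11.6]
width: 24.7
gripper_force: 62.0
eef_pos: [452.0, 172.0, 80.6]
force: [-9.0, -1.8, 13.6]
width: 24.7
gripper_force: 62.2
```

```bash

for i in 1 2 3; do :; done
python3 -m inch '[[[0.08,-0.06,-0.1,0],[0.16,-0.11,-0.1,0],[0.16,-0.11,-0.1,0]]]'| grep -E "pos|force:"
python3 -m inch '[[[0.08,-0.06,0,0],[0.16,-0.11,0,0],[0.16,-0.11,0,0]]]'| grep -E "pos|force:"
python3 -m inch '[[[0.08,-0.06,0,0],[0.16,-0.11,0,0],[0.16,-0.11,0,0]]]'| grep -E "pos|force:"
```

```text
eef_pos: [454.7, 176.0, 80.8]
force: [-4.0, 4.1, -4.2]
gripper_force: 60.3
eef_pos: [456.0, 177.9, 80.6]
force: [-4.5, 3.6, -6.3]
gripper_force: 60.1
eef_pos: [456.7, 179.0, 80.3]
force: [-4.2, 3.0, -7.5]
gripper_force: 59.9
```

```bash

python3 -m inch '[[[0,0,0.2,0],[0,0,0.4,0],[0,0,0.4,0],[0,0,0.4,0]]]'| grep -E "pos|force:"
python3 -c "
from h import *
s=sensors.read_state();r=s['eef_pos'][:2]-O;print(np.hypot(*r),(np.degrees(np.arctan2(r[1],r[0]))-YAW)%360)"
```

```text
eef_pos: [457.5, 179.9, 76.3]
force: [-3.6, 5.0, -8.4]
gripper_force: 59.9
128.70984949060806 119.67340946845279
```

```bash

python3 -m inch '[[[0,0,0.2,0],[0,0,0.4,0],[0,0,0.4,0]]]'| grep -E "pos|force:"
python3 -m inch '[[[0,0,0.2,0],[0,0,0.2,0],[0,0,0.2,0]]]'| grep -E "pos|force:"
```

```text
eef_pos: [457.6, 180.0, 72.4]
force: [-3.7, 5.6, -8.4]
gripper_force: 60.0
eef_pos: [458.1, 180.4, 71.7]
force: [-5.3, 4.8, 5.5]
gripper_force: 61.3
```

```bash

python3 -m inch '[[[0,0,0,0],[0,0,0,0],[0,0,0,0],[0,0,0,0]]]' 6| grep -E "pos|force:|width"
python3 -m inch '[[[0,0,-2,0],[0,0,-5,0],[0,0,-9,0],[0,0,-13,0],[0,0,-17,0],[0,0,-20,0],[0,0,-23,0],[0,0,-23,0]]]' 5| grep -E "pos|force:|width"
python3 - <<'E'
from h import *
go(*hood(-80,1),302,YAW)
for n in("scene","side"):
    im=get_image(n);cv2.imwrite(f"pics/{n}6.png",im);p=camera_params(n)
    k=hood(130*np.cos(2*np.pi/3),130*np.sin(2*np.pi/3));
    u,v=proj(p,(*k,80)).round().astype(int);g=im[v-12:v+13,u-12:u+13].max(2)<60
    q=np.argwhere(g);print(n,"knob pred",u,v,"found",(q.mean(0)[::-1]+[u-12,v-12]).round(1),len(q))
    for nm,h,z in(("pipe",hood(112,0),116),("chuck",hood(112*np.cos(-2*np.pi/3),112*np.sin(-2*np.pi/3)),66)): 
        c=proj(p,(*h,z)).round().astype(int);print(nm,c,im[c[1],c[0]])
p=camera_params("scene");im=cv2.imread("pics/scene6.png")
u,v=proj(p,(*hood(112*np.cos(-2*np.pi/3),112*np.sin(-2*np.pi/3)),66)).astype(int)
for r in range(v-16,v+16,2):
    row=im[r,u-24:u+25].max(1);print(r,''.join('#' if x<75 else '+' if x<140 else '.' if x<185 else 'o' for x in row))
E
```

```text
eef_pos: [459.0, 178.0, 70.8]
force: [-0.3, -0.4, 0.2]
width: 59.8
gripper_force: 0.0
eef_pos: [461.3, 179.2, 306.3]
force: [0.3, 0.1, -0.5]
width: 50.1
gripper_force: 0.0
shift [-1.95 10.88  0.43] turn -0.0 now [461.3 179.2 306.3] yaw 21.8 t 21.4 F [ 0.3  0.1 -0.5] w 50.1 q7 [-0.51  0.31  0.12  1.85 -0.04  0.97 -1.57]
scene knob pred 251 241 found [251.6 243.2] 43
pipe [203 190] [36 43 53]
chuck [267 188] [90 93 93]
side knob pred 287 231 found [287.8 231.6] 92
pipe [214 211] [110 106  99]
chuck [258 192] [100 105 107]
172 #############+++++++++++++++++.......+++++++####+
174 #############+++++++++++++++++++++++.......++++++
176 ########++++++++++++++++++++++++++++++++++.......
178 ######++++++++++++++++++++++++++++++++++++++++++.
180 ######++++++++++####+++++++++++++++++++++++++++++
182 #####+..+++++++++##++..++++++++++++++++++++++++++
184 ###++++++++++++++++++..+++..+++++++++++++++++++++
186 ###+++++++++++++++++++....+++++++++++++++++++++++
188 ###+++++.+++++++...+++++++++++...++++++++++++++++
190 ###+++.oooo.....oo.+++++++++++.ooo.++++++++++++++
192 +++++.ooooooo..ooo.+++++++++++.ooo.+++++##+++++++
194 oooooooooooooo..ooo..++++++++.ooo...+++++++++++++
196 ooooooooooooooo...oooo.....oooo..+..+++++++++++++
198 oooooooooooooooo..++.........+++...++++++++++++++
200 oooooooooooooooooooo..++++++++...++++++++++++++++
202 oooooooooooooooooooooooooooo..+++++++++++++++++++
```

```bash

python3 -m inch '[[[-0.5,3,0.1,0],[-1.2,6,0.4,0],[-2,9,0.4,0],[-2,10.9,0.4,0],[-2,10.9,0.4,0],[-2,10.9,0.4,0],[-2,10.9,0.4,0]]]'| grep -E "pos|force:|width"
python3 -c "
from h import *
go(565.8,103.4,302,YAW)"
```

```text
eef_pos: [478.9, 70.5, 295.3]
force: [0.3, 0.7, 0.5]
width: 50.3
gripper_force: 0.0
shift [ 9.29  0.18 -0.67] turn 0.1 now [478.9  70.5 295.3] yaw 21.9 t 22.08 F [0.3 0.7 0.5] w 50.3 q7 [-0.32  0.32  0.15  1.88 -0.06  0.95 -1.33]
```

```bash

python3 -m inch '[[[2,0.1,-0.4,0],[4,0.1,-0.4,0],[6,0.1,-0.4,0],[8,0.1,-0.4,0],[9.2,0.1,-0.4,0],[9.2,0.1,-0.4,0],[9.2,0.1,-0.4,0]]]'| grep -E "pos|force:|width"
python3 -m inch '[[[0,0,0,0],[0,0,0,0],[0,0,0,0],[0,0,0,0],[0,0,0,0]]]' 0.5| grep -E "pos|force:|width"
```

```text
eef_pos: [564.6, 104.6, 299.3]
force: [-0.5, -0.4, -0.2]
width: 49.9
gripper_force: 0.0
eef_pos: [564.6, 103.0, 300.5]
force: [-3.0, -1.1, 2.2]
width: 13.8
gripper_force: 58.3
```

```bash

python3 -m inch '[[[0,0,1,0],[0,0,2.5,0],[0,0,4,0],[0,0,5.5,0],[0,0,7,0],[0,0,8.5,0],[0,0,9.5,0],[0,0,10,0]]]'| grep -E "pos|force:|width"
python3 -m inch '[[[0,0,1,0],[0,0,2.5,0],[0,0,4,0],[0,0,5,0],[0,0,5.8,0],[0,0,6.2,0],[0,0,6.2,0],[0,0,6.2,0]]]'| grep -E "pos|force:|width"
python3 -m inch '[[[0,0,0.4,0],[0,0,0.4,0],[0,0,0.4,0]]]'| grep -E "pos|force:"
python3 -m inch '[[[0,0,0.4,0],[0,0,0.4,0],[0,0,0.4,0]]]'| grep -E "pos|force:"
```

```text
eef_pos: [564.6, 103.0, 199.3]
force: [-3.7, 0.1, 3.9]
width: 13.8
gripper_force: 58.5
eef_pos: [564.6, 103.0, 137.0]
force: [-0.3, 0.1, -12.9]
width: 13.4
gripper_force: 58.5
eef_pos: [564.7, 102.9, 134.0]
force: [-2.5, -1.0, -6.8]
gripper_force: 59.1
eef_pos: [564.7, 103.0, 130.6]
force: [-4.8, -1.5, -0.7]
gripper_force: 59.5
```

```bash

python3 -m inch '[[[0,0,0.3,0],[0,0,0.3,0],[0,0,0.3,0]]]'| grep -E "pos|force:"
python3 -m inch '[[[0,0,0.3,0],[0,0,0.3,0],[0,0,0.3,0]]]'| grep -E "pos|force:"
python3 -m inch '[[[0,0,0.3,0],[0,0,0.3,0],[0,0,0.3,0]]]'| grep -E "pos|force:"
```

```text
eef_pos: [564.7, 103.0, 130.5]
force: [-11.8, -0.8, 20.0]
gripper_force: 61.6
eef_pos: [564.8, 103.0, 130.3]
force: [-18.1, -2.6, 43.3]
gripper_force: 63.8
eef_pos: [564.8, 103.0, 130.2]
force: [-23.9, -3.1, 64.6]
gripper_force: 66.0
```

```bash

python3 -m inch '[[[0,0,-0.8,0],[0,0,-0.8,0],[0,0,-0.8,0]]]'| grep -E "pos|force:"
python3 -m inch '[[[0,0,0,0],[0,0,0,0],[0,0,0,0],[0,0,0,0]]]' 5| grep -E "pos|force:|width"
python3 -m inch '[[[-2,0,0,0],[-4,0,0,0],[-7,0,0,0],[-10,0,-2,0],[-11,0,-6,0],[-11,0,-10,0],[-11,0,-14,0],[-11,0,-14,0]]]'| grep -E "pos|force:|width"
python3 - <<'E'
from h import *
a=get_image("scene");b=get_image("side");cv2.imwrite("pics/sc9.png",a);cv2.imwrite("pics/sd9.png",b)
S=camera_params("scene")
# bar pixel check: handle expected at hood (9,0), z 92..172
for z in(100,132,165): 
    u,v=proj(S,(*hood(9,0),z)).round().astype(int);print(z,u,v,''.join('#' if x<75 else '.' for x in a[v,u-10:u+11].max(1)))
o=cv2.imread("pics/scene0.png")
for n,c in(("jar",(205,300)),("pliers",(138,280)),("castor",(342,160)),("bolt",(247,282))):
    print(n,cv2.absdiff(a,o)[c[1]-14:c[1]+15,c[0]-14:c[0]+15].mean().round(1))
print(sensors.read_state()["clock"])
E
```

```text
eef_pos: [564.7, 103.0, 131.0]
force: [-7.2, -1.2, 2.0]
gripper_force: 60.3
eef_pos: [566.8, 103.3, 129.9]
force: [0.5, -0.8, 0.0]
width: 49.9
gripper_force: 0.0
eef_pos: [468.3, 62.6, 276.6]
force: [1.4, 0.3, -0.2]
width: 49.7
gripper_force: 0.0
100 237 200 .........####........
132 236 193 ..........###........
165 235 185 .........#####.......
jar 0.6
pliers 0.7
castor 2.6
bolt 0.6
27.0167
```

```bash
python3 - <<'E'
from h import *
for f in("scene6","sc9"):
    a=cv2.imread(f"pics/{f}.png").astype(int);S=camera_params("scene")
    print([proj(S,(*hood(112,0),z)).round() for z in(44,189)])
    for r in range(166,222,4): print(r,''.join('#' if x.max()<75 and x[2]>=x[0]+8 else 'o' if x.min()>150 else '.' for x in a[r,180:235]))
E
```

```text
[array([206., 205.]), array([200., 172.])]
166 ...........................ooo.........................
170 .................#####...ooo..........................o
174 ...............######..ooo.............................
178 ....................oooo....##..#......................
182 .............#....oooo....#####........................
186 ................oooo....#######........................
190 ..............oooo....##########.................oooooo
194 .............ooo....###########..........oooooooooooooo
198 ...................#############....ooooooooooooooooooo
202 ..................###############.ooooooooooooooooooooo
206 ................ooo.#############....oooooooooooooooooo
210 ..................oo...######......ooooooooooooooooooo.
214 ............................oooooooooooooooooooooooooo.
218 ............................ooooooooooooooooooooooooooo
[array([206., 205.]), array([200., 172.])]
166 ....................###.oooo...........................
170 .................####.oooo.............................
174 ..............#####.oooo........................oooo...
178 ..................oooo.......#.........................
182 ............##..oooo.....####...##.#......##...........
186 ..............oooo...##########............ooo.........
190 ............oooo....#########............ooo.....oooooo
194 ..................###########...........ooo.ooooooooooo
198 .................###############............ooooooooooo
202 ...................#############..oo...................
206 .................o...###########..ooo..oooooooooooooooo
210 ................................oooo.ooooooooooooooooo.
214 .............................ooooo..oooooooooooooooooo.
218 ............................oooo..ooooooooooooooooooooo
```

```bash
python3 -c "
from cell import order
print(order.finish_job())"
```

```text
the job is handed in; nothing more can be done
None
```

The changeover is done and handed in at about 27 s: the sash went up to its stop, the pipe now stands inside the hood, the chuck stands out front, the index knob dropped home in the next hole, and the sash is fully down again. The jar, pliers and bolt were unmoved in the final pictures. The picture around the castor wheel changed slightly, which I put down to the pipe's missing shadow and did not check further.

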